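# Tug-test the instrument cases and snap shut any that is not caught

### The job

Three instrument cases stand on the lab bench with their lids down, but at least one has not caught, and you cannot see which. Tug each lid up by its black handle; if it comes up, raise it a few centimetres to free its stuck catch, then push it down until it snaps, so that in the end all three lids are shut and held by their catches. Do not shift or knock over the flasks, jars and wash bottle around them.

Things in the scene. Friction and masses are not known exactly. Their poses are not given: they have to be found in the camera images.
- case_1: One of three identical blue instrument cases, 170 mm deep (x) by 130 mm wide (y) by 85 mm high without its lid, heavy and fixed to the bench. Origin: centre of its underside; x points from the front (a bright catch plate with a black stud is on the front face, towards the robot) to the hinge side, z up. Cases stand at any yaw within about 25 degrees.
- handle_1 (a point): Centre of the black block handle on the lid of case_1: 26 mm along the case's x, 24 mm along its y, 36 mm high; its foot is the lid's flat top, 18 mm below this point (93 mm above the bench when shut). It stands 140 mm in front of the hinge line and, shut, 26 mm above it, so it swings up and slightly back about that line.
- hinge_1 (a point): Middle of the hinge line of the lid of case_1, which runs along the case's y axis at its far rim: 80 mm behind the case's centre, 85 mm above the bench.
- lid_1: Light grey hinged lid of case_1, 0.22 kg, level when shut; its origin stays on the hinge line, axes as the case's when shut, its z tips back as the front rises. A hook under its front is clamped by a spring catch (10 N or more) once snapped. Caught, it gives under 2 mm to a 20 N tug at the handle; uncaught, it looks the same but comes up with 2 to 12 N, and falls back if let go.
- catch_1 (a point): Catch plate on the front face of case_1, 20 mm below its rim. An uncaught catch is stuck back: pressing the shut lid does nothing. Raise the lid at least 30 mm at the handle, which frees the catch, then push it down: its spring resists from 13 mm above home, with 5 to 15 N at the handle if pushed slowly (10 to 20 mm/s; more if fast), then it snaps in as the lid gets home.
- case_2: One of three identical blue instrument cases, 170 mm deep (x) by 130 mm wide (y) by 85 mm high without its lid, heavy and fixed to the bench. Origin: centre of its underside; x points from the front (a bright catch plate with a black stud is on the front face, towards the robot) to the hinge side, z up. Cases stand at any yaw within about 25 degrees.
- handle_2 (a point): Centre of the black block handle on the lid of case_2: 26 mm along the case's x, 24 mm along its y, 36 mm high; its foot is the lid's flat top, 18 mm below this point (93 mm above the bench when shut). It stands 140 mm in front of the hinge line and, shut, 26 mm above it, so it swings up and slightly back about that line.
- hinge_2 (a point): Middle of the hinge line of the lid of case_2, which runs along the case's y axis at its far rim: 80 mm behind the case's centre, 85 mm above the bench.
- lid_2: Light grey hinged lid of case_2, 0.22 kg, level when shut; its origin stays on the hinge line, axes as the case's when shut, its z tips back as the front rises. A hook under its front is clamped by a spring catch (10 N or more) once snapped. Caught, it gives under 2 mm to a 20 N tug at the handle; uncaught, it looks the same but comes up with 2 to 12 N, and falls back if let go.
- catch_2 (a point): Catch plate on the front face of case_2, 20 mm below its rim. An uncaught catch is stuck back: pressing the shut lid does nothing. Raise the lid at least 30 mm at the handle, which frees the catch, then push it down: its spring resists from 13 mm above home, with 5 to 15 N at the handle if pushed slowly (10 to 20 mm/s; more if fast), then it snaps in as the lid gets home.
- case_3: One of three identical blue instrument cases, 170 mm deep (x) by 130 mm wide (y) by 85 mm high without its lid, heavy and fixed to the bench. Origin: centre of its underside; x points from the front (a bright catch plate with a black stud is on the front face, towards the robot) to the hinge side, z up. Cases stand at any yaw within about 25 degrees.
- handle_3 (a point): Centre of the black block handle on the lid of case_3: 26 mm along the case's x, 24 mm along its y, 36 mm high; its foot is the lid's flat top, 18 mm below this point (93 mm above the bench when shut). It stands 140 mm in front of the hinge line and, shut, 26 mm above it, so it swings up and slightly back about that line.
- hinge_3 (a point): Middle of the hinge line of the lid of case_3, which runs along the case's y axis at its far rim: 80 mm behind the case's centre, 85 mm above the bench.
- lid_3: Light grey hinged lid of case_3, 0.22 kg, level when shut; its origin stays on the hinge line, axes as the case's when shut, its z tips back as the front rises. A hook under its front is clamped by a spring catch (10 N or more) once snapped. Caught, it gives under 2 mm to a 20 N tug at the handle; uncaught, it looks the same but comes up with 2 to 12 N, and falls back if let go.
- catch_3 (a point): Catch plate on the front face of case_3, 20 mm below its rim. An uncaught catch is stuck back: pressing the shut lid does nothing. Raise the lid at least 30 mm at the handle, which frees the catch, then push it down: its spring resists from 13 mm above home, with 5 to 15 N at the handle if pushed slowly (10 to 20 mm/s; more if fast), then it snaps in as the lid gets home.
- flask_1: Stoppered green 50 ml flask, loose, 56 mm across and 135 mm high, behind the cases; origin at the centre of its foot, z up. Bystander.
- flask_2: Stoppered green 50 ml flask, loose, 56 mm across and 135 mm high, behind the cases; origin at the centre of its foot, z up. Bystander.
- flask_3: Stoppered green 50 ml flask, loose, 56 mm across and 135 mm high, behind the cases; origin at the centre of its foot, z up. Bystander.
- jar_1: Small amber jar, loose, 34 mm across and 50 mm high, in front of the cases; origin at the centre of its foot, z up. Bystander.
- jar_2: Small amber jar, loose, 34 mm across and 50 mm high, in front of the cases; origin at the centre of its foot, z up. Bystander.
- wash_bottle: White wash bottle, loose, 60 mm across and 160 mm high, at the left of the bench; origin at the centre of its foot, z up. Bystander.

How it is judged:
At the end, for the whole second after the job is handed in: All three lids are shut (within 0.025 rad of level, about 3 mm at the handle) and each one's hook is clamped by its snapped catch (more than 3 N on the lid), with the robot clear (angle between each of lid_1, lid_2, lid_3's own z axis and vertical below 0.025 rad and contact force between each of lid_1, lid_2, lid_3 and anything else above 3 N); the robot touches nothing.
It fails at once if a flask, jar or bottle is shifted by more than 30 mm or tipped by more than 0.4 rad (distance of any of flask_1, flask_2, flask_3, jar_1, jar_2, wash_bottle from where it was at the start of the episode above 0.03 m or angle between any of flask_1, flask_2, flask_3, jar_1, jar_2, wash_bottle's own z axis and vertical above 0.4 rad).
It also fails if it takes over 67 s, if anything falls off the work surface, if the arm or the gripper's body presses on something with over 40 N, if the wrist force passes 120 N, or if a joint passes its speed limit or range.

### The arm

A 6-joint arm with a two-finger parallel gripper is mounted at the origin on the work surface. World frame = base frame: x ahead of the robot, y to its left, z up, the work surface at z = 0. Lengths are in m, angles in rad, forces in N, time in s.
With the tool pointing down it reaches from about 0.35 to 0.875 m from the base axis. Payload 4.2 kg.
Tool frame: the origin (TCP) lies between the finger pads; the fingertips stand 14 mm ahead of it and the grasp point (between the pads) lies 5 mm behind it; z points along the fingers, y is the direction in which the jaws open and shut (so a half turn about z gives the same grasp; the last joint's range is limited). The gripper opens to 85 mm and grips with 20 to 120 N. Pads are 22 mm wide; open, the fingers measure 114 mm over their backs; the gripper's body (76 mm by 85 mm) begins 54 mm behind the grasp point. The pads swing forward as they close: fully open they stand 13 mm farther back than shut.
Start: joints at [-0.944, 0.385, 0.008, 0, -1.194, -0.259], TCP at [0.225, -0.583, 0.245] pointing down, gripper open.
Joint ranges: [-3.14, 3.14], [-1.21, 2.06], [-1.07, 1.41], [-3.16, 2.05], [-2.99, -0.16], [-3.1, 3.1]. Speed limits (rad/s): [2.79, 2.79, 3.14, 3.14, 3.14, 3.14].

### API

Orientations are given as a unit quaternion [w, x, y, z].
In Python, from rig import telemetry, viewer, hand_in gives the robot as it stands. The module is installed in compiled form; this text tells all that it offers.
- The arm moves only by the tool send_rows, never from a script. Its argument "motion" is a list of rows, each an object with "hand": the closure, from 0 (fully open) to 1 (shut); "delta_pos": the shift along the tool's x, y, z in mm, a list of three; "spin": the turn about the tool's z in degrees. In form: [{"hand": hand, "delta_pos": [tx, ty, tz], "spin": spin}, ...]. A call has 1 to 10 rows; each row shifts and turns the commanded pose from where the row before left it, along the tool's axes as they then stand; what a row does not reach is not made up. A row lasts 1/12 s, in which the tool goes at most 41.7 mm and 7.16 degrees, less where a joint would pass 70% of its speed; a pose out of reach is approached as far as the arm can. A call with a gripper value outside its range is refused whole. The fingers move at their own pace and stop on an object; "squeeze" is the grip in N (left out, the last holds). Time passes only in rows, so rows that do not move let the fingers close. It gives the time, the measured TCP pose, the force and the opening at its end, in the units of the state.
- telemetry.read_state(): the state, without advancing time (a new reading comes with each control period).
- viewer.read_camera(name): name is "scene" or "top"; returns a dict with "frame" (384x512x3 uint8, blue, green, red), "camera_matrix" (3x3 intrinsics, pixels), "rvec" (rotation vector, rad) and "tvec" (3), from world to camera coordinates, as OpenCV has them. Camera axes: x right, y down, z forward; pixel columns grow to the right and rows downward; lengths in m; the calibration is good to about 2 mm. A picture is of the moment at which its call begins. There is no depth.
- hand_in(): hands the job in, once; it reports no verdict.
Trained networks look in a picture, given as the dict that the camera call returned (one of the last four; its "shot" number tells which), for a name from the list of things; names that differ only in an ending like _2 or _b are one class to them, and where a whole thing is asked for, a point or a joint stands for the part that bears it (a point fixed in the world has none). Each returns a list of dicts, best first, with "confidence" (0 to 1); they miss things now and then, are a little off and sometimes report something else, mostly with a low value. They report only what shows in the picture. A call takes as long as a camera call.
- viewer.trace(picture, name): "region" (384x512 bool, what is visible of it) and "box" ([centre column, centre row, width, height] in pixels, round what is visible of it).
The state is a dict: "time_s": time; "joint_pos": joint angles; "qd": joint speeds; "effort": joint torques, N m; "ee_pos": TCP position; "eef_rot": TCP orientation; "contact_force": force on the tool from outside, world axes, zero at the start; "moment": the same for the moment, N m; "grip_width": finger opening in m.
Only numpy, scipy, OpenCV 4.12 (cv2) and the standard library are available. Lean on these libraries where they do the work, as an engineer would, in place of code of your own. Each camera call takes 0.05 s, during which the arm holds its last target.

## Working session

There is one attempt and no reset: what is moved stays moved. The work goes in short steps, Python scripts to look and compute and a tool call to move; the robot and the scene stay as the last step left them, time stands still between calls to the robot, and variables do not carry over. Pictures are saved under pics/ and viewed, and the job is handed in when it is done.

Besides the shell and the picture viewer there is one more tool, called after "Request:" in YAML: its name, and indented under it one key for each argument. send_rows: Moves the arm, as the interface text tells. Its arguments: {"type":"object","properties":{"motion":{"type":"array","items":{"type":"object","properties":{"hand":{"type":"number"},"delta_pos":{"type":"array","items":{"type":"number"}},"spin":{"type":"number"}}}},"squeeze":{"type":"number"}},"required":["motion"]}

```bash
mkdir -p pics
python3 - <<'E'
from rig import telemetry, viewer
import cv2,pickle
s=telemetry.read_state();print(s)
for n in("scene","top"):
    p=viewer.read_camera(n);cv2.imwrite(f"pics/{n}0.png",p["frame"]);print(n,p["camera_matrix"],p["rvec"],p["tvec"],p.get("shot"))
    d={}
    for k in("handle_1","catch_1","lid_1","case_1","flask_1","jar_1","wash_bottle"):
        r=viewer.trace(p,k);d[k]=r
        print(k,[(round(x["confidence"],2),[round(float(b),1) for b in x["box"]],int(x["region"].sum())) for x in r])
    pickle.dump((p,d),open(f"{n}0.pkl","wb"))
E
```

```text
{'time_s': 0.0, 'joint_pos': array([-9.44401545e-01,  3.85554507e-01,  6.61645733e-03, -4.85870903e-04,
       -1.19400585e+00, -2.58596641e-01]), 'qd': array([-0.00068529, -0.00086096,  0.00229789, -0.00071565, -0.00084047,
       -0.00082106]), 'effort': array([-3.38301525e-04, -3.92289305e+01,  1.88399720e+01,  4.18609098e+00,
       -4.59521951e-03, -1.16870771e-05]), 'ee_pos': array([ 0.22453786, -0.58267503,  0.24422107]), 'eef_rot': array([-2.55741683e-04, -1.82776051e-01,  9.83153961e-01,  1.06705221e-03]), 'contact_force': array([ 0.44734374, -0.85893186,  0.05889237]), 'moment': array([ 0.01620622, -0.06965496,  0.03394291]), 'grip_width': 0.08516132020058928}
scene [[444.77814793   0.         258.83821769]
 [  0.         444.77814793 183.08278794]
 [  0.           0.           1.        ]] [ 1.19397047  2.4352773  -0.8709846 ] [ 0.31901555 -0.31136814  1.77014934] 1
handle_1 [(0.95, [351.9, 226.2, 58.0, 55.2], 2251), (0.75, [180.2, 140.8, 58.3, 39.3], 1388), (0.65, [261.6, 191.2, 66.9, 51.4], 1799)]
catch_1 [(0.76, [350.4, 233.5, 60.9, 75.4], 2978), (0.71, [259.9, 199.9, 6
[... 1000 characters left out ...]
.9, 57.4, 68.9], 2887)]
catch_1 [(0.65, [155.2, 212.1, 69.0, 74.9], 3506), (0.64, [256.4, 192.7, 49.7, 67.8], 3021)]
lid_1 [(0.83, [384.4, 188.9, 59.6, 67.4], 2834), (0.64, [151.8, 213.7, 56.6, 65.6], 2860), (0.53, [153.6, 214.6, 65.1, 73.5], 3374)]
case_1 [(0.88, [257.5, 190.1, 55.3, 70.9], 3159), (0.86, [380.2, 191.2, 70.6, 79.5], 3474), (0.76, [154.7, 210.8, 67.2, 77.7], 3512)]
flask_1 [(0.86, [275.0, 121.4, 18.3, 27.5], 327), (0.85, [236.1, 126.0, 19.9, 24.4], 277), (0.73, [316.4, 122.8, 17.1, 19.1], 317)]
jar_1 [(0.63, [215.8, 270.4, 10.6, 15.7], 119), (0.56, [152.9, 212.1, 60.0, 68.6], 2926), (0.44, [335.2, 274.7, 17.7, 13.2], 135)]
wash_bottle [(0.95, [104.1, 272.2, 44.7, 24.8], 636)]
```

Run:
```python
import cv2
a=cv2.imread("pics/top0.png");cv2.imwrite("pics/top0b.png",cv2.resize(a[90:310,80:440],None,fx=2.2,fy=2.2,interpolation=cv2.INTER_CUBIC))
a=cv2.imread("pics/scene0.png");cv2.imwrite("pics/scene0b.png",cv2.resize(a[90:310,120:460],None,fx=2.3,fy=2.3,interpolation=cv2.INTER_CUBIC))
```

```text
(no output)
```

View pics/top0b.png

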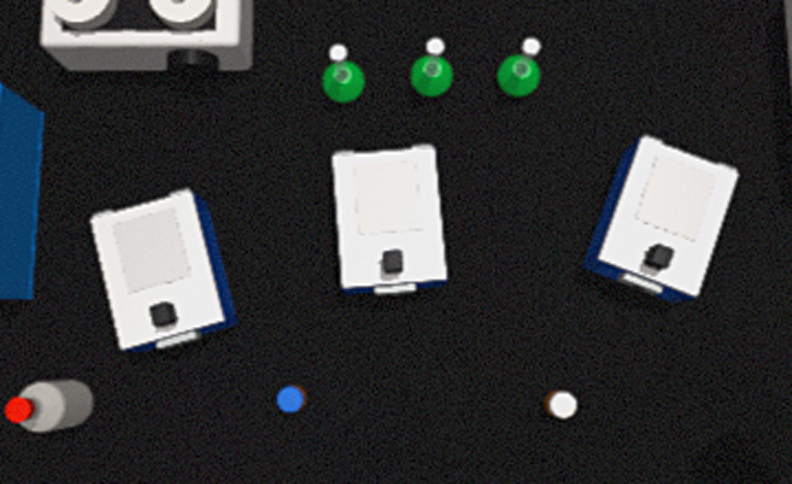

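View pics/scene0b.png

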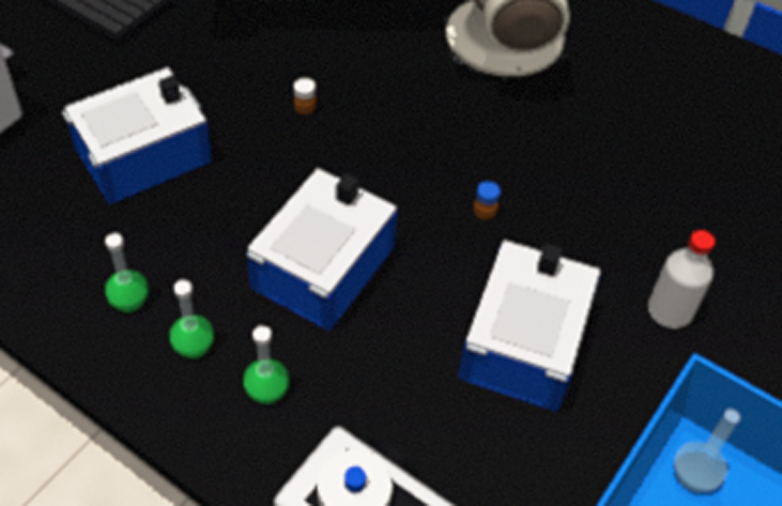

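The top view (crop scale 2.2, offset 80/90) shows three white lids with black handles at about crop (163,314), (392,262) and (658,256). The catches face down in the image, towards the robot. There is a jar at (290,399), another at (562,404), and the wash bottle at the lower left. Next I fit the poses.

```bash
cat > fit.py <<'E'
import cv2,pickle,numpy as np
from scipy.optimize import minimize
P={}
for n in("top","scene"):
    P[n]=pickle.load(open(n+"0.pkl","rb"))
def cam(n):
    p=P[n][0];R=cv2.Rodrigues(np.array(p["rvec"],float))[0];return np.array(p["camera_matrix"]),R,np.array(p["tvec"]).reshape(3)
def back(n,uv,z):
    K,R,t=cam(n);uv=np.atleast_2d(uv);d=np.c_[uv,np.ones(len(uv))]@np.linalg.inv(K).T@R;c=-R.T@t
    return c+d*((z-c[2])/d[:,2:])
def proj(n,X):
    p=P[n][0];return cv2.projectPoints(np.asarray(X,float),np.array(p["rvec"],float),np.array(p["tvec"],float),np.array(p["camera_matrix"],float),None)[0][:,0]
if __name__=="__main__":
    res=[]
    masks={}
    for n in P:
        f=P[n][0]["frame"].astype(int);masks[n]=f
    lids=[]
    for n,seeds in(("top",[(154,213),(257,190),(383,190)]),("scene",[(351,226),(261,191),(178,141)])):
        f=masks[n];w=(f.min(2)>150).astype(np.uint8)
        w=cv2.morphologyEx(w,cv2.MORPH_OPEN,np.ones((5,5)))
        nl,lab,st,ce=cv2.connectedComponentsWithStats(w)
        for i,s in enumerate(seeds):
            l=np.bincount(lab[s[1]-15:s[1]+15,s[0]-15:s[0]+15].ravel(),minlength=nl);l[0]=0;l=l.argmax()
            c,_=cv2.findContours((lab==l).astype(np.uint8),cv2.RETR_EXTERNAL,cv2.CHAIN_APPROX_NONE)
            c=max(c,key=len)[:,0]; X=back(n,c,.093)[:,:2]
            r=cv2.minAreaRect((X*1000).astype(np.float32));a=r[2];
            sz=r[1]
            # yaw of long axis
            yaw=a if sz[0]>sz[1] else a-90
            yaw=(yaw+90)%180-90
            print(n,i+1,"ctr",np.round(r[0],1),"size",np.round(sz,1),"yaw",round(yaw,1))
            hull=cv2.convexHull(c);hm=np.zeros(f.shape[:2],np.uint8);cv2.fillConvexPoly(hm,hull,1)
            if n=="top":lids.append([yaw,r[0],{}])
            dark=((f.max(2)<85)&(cv2.dilate(hm,np.ones((3,3)))>0)).astype(np.uint8)
            if n=="scene": dark=((f.max(2)<85)&(cv2.dilate(hm,np.ones((11,11)))>0)).astype(np.uint8)
            dark=cv2.morphologyEx(dark,cv2.MORPH_OPEN,np.ones((3,3)))
            n2,lb,s2,c2=cv2.connectedComponentsWithStats(dark)
            for k in range(1,n2):print("   dark",s2[k],np.round(c2[k],1))
E
python3 fit.py
```

```text
top 1 ctr [520.4 344.8] size [172.8 130.8] yaw 15.7
   dark [149 228  11  10  95] [153.9 232.6]
top 2 ctr [585.6  53.9] size [172.8 130.8] yaw 4.5
   dark [254 204   9  10  79] [257.9 208.7]
top 3 ctr [ 584.7 -301.9] size [130.5 172.3] yaw -21.9
   dark [373 202  12  10 100] [378.8 206.6]
scene 1 ctr [524.8 348.5] size [179.7 130.2] yaw 15.7
   dark [ 319  191   66   68 1036] [354.2 216.7]
scene 2 ctr [590.2  57.4] size [178.5 131.1] yaw 4.6
   dark [224 160  71  50 707] [254.8 176.3]
   dark [289 181   6  12  49] [291.8 186.8]
   dark [259 219   3   3   9] [260. 220.]
scene 3 ctr [ 587.4 -297.8] size [133.4 179.5] yaw -22.2
   dark [144 118  45  48 433] [159.3 134.5]
   dark [190 120  22  21 207] [200.6 129.1]
   dark [206 143   6   7  32] [208.8 146.2]
   dark [165 163   3   3   9] [166. 164.]
```

```bash
cat > h.py <<'E'
from fit import *
ys=np.radians([15.7,4.5,-21.9]);C=np.array([[520.4,344.8],[585.6,53.9],[584.7,-301.9]])/1000
bl=[(154,232.6),(257.9,208.7),(378.8,206.6)]
for i in range(3):
    f=P["top"][0]["frame"];u,v=map(int,bl[i])
    dm=np.zeros(f.shape[:2],np.uint8);dm[v-9:v+10,u-9:u+10]=(f[v-9:v+10,u-9:u+10].max(2)<100)
    e=np.array([np.cos(ys[i]),np.sin(ys[i])]);g=np.array([-e[1],e[0]])
    S=8
    def box(p):
        return np.array([[*(p+a*.013*e+b*.012*g),z] for a in(-1,1) for b in(-1,1) for z in(.093,.129)])
    dmb=cv2.resize(dm[v-12:v+13,u-12:u+13]*255,None,fx=S,fy=S,interpolation=cv2.INTER_LINEAR)>127
    def cost(p):
        q=proj("top",box(p))-[u-12,v-12]; q=(q+.5)*S
        m=np.zeros(dmb.shape,np.uint8);cv2.fillConvexPoly(m,cv2.convexHull(q.astype(np.float32)).astype(np.int32),1)
        return -(m.astype(bool)&dmb).sum()/(m.astype(bool)|dmb).sum()
    p0=back("top",bl[i],.118)[0,:2]
    r=min((minimize(cost,p0+d,method="Nelder-Mead",options=dict(initial_simplex=p0+d+np.array([[0,0],[.004,0],[0,.004]]))) for d in np.array([[0,0],[.003,0],[-.003,0]])),key=lambda r:r.fun)
    L=np.array([e,g])@(r.x-C[i])
    print(i+1,"blob",p0,"fit",r.x,"IoU",-r.fun,"local",L, "scene px",proj("scene",[[*r.x,.111]]))
for nm in("jar_1","flask_1","wash_bottle"):
    for d in P["top"][1][nm]: print(nm,back("top",d["box"][:2],.03)[0])
E
python3 h.py
```

```text
1 blob [0.46057397 0.32634836] fit [0.46083026 0.32751044] IoU 0.7550091074681239 local [-0.06202586 -0.00052492] scene px [[357.54310714 201.81596519]]
2 blob [0.52298542 0.04964807] fit [0.52329401 0.04956213] IoU 0.8306414397784956 local [-0.06245427  0.00056397] scene px [[270.44754509 171.26051265]]
3 blob [ 0.52684712 -0.27673138] fit [ 0.52731099 -0.27863958] IoU 0.7700674352838808 local [-0.06192345  0.00017646] scene px [[193.46085847 127.82519977]]
jar_1 [0.35725869 0.17058014 0.03      ]
jar_1 [0.52520455 0.35587335 0.03      ]
jar_1 [ 0.34296611 -0.16955167  0.03      ]
flask_1 [ 0.79988781 -0.00353891  0.03      ]
flask_1 [0.7858203  0.11447224 0.03      ]
flask_1 [ 0.79493438 -0.12924473  0.03      ]
wash_bottle [0.35436117 0.48767343 0.03      ]
```

Request:
send_rows:
  motion:
    - {"hand": 0, "delta_pos": [0, 0, 0], "spin": 7.15}
    - {"hand": 0, "delta_pos": [0, 0, 0], "spin": 7.15}
    - {"hand": 0, "delta_pos": [0, 0, 0], "spin": 7.15}
    - {"hand": 0, "delta_pos": [0, 0, 0], "spin": 7.15}
    - {"hand": 0, "delta_pos": [0, 0, 0], "spin": 7.15}
    - {"hand": 0, "delta_pos": [0, 0, 0], "spin": 7.15}
    - {"hand": 0, "delta_pos": [-15, 36, 0], "spin": 0}
    - {"hand": 0, "delta_pos": [-15, 36, 0], "spin": 0}
    - {"hand": 0, "delta_pos": [-15, 36, 0], "spin": 0}
    - {"hand": 0, "delta_pos": [-15, 36, 0], "spin": 0}
  squeeze: 60

```text
time_s: 1.63
ee_pos: [0.3347, -0.4707, 0.2454]
eef_rot: [0.0, 0.19, 0.982, -0.0]
contact_force: [0.8, 0.1, -0.3]
grip_width: 0.0855
```

```bash
cat > st.py <<'E'
import sys,numpy as np
from rig import telemetry
from scipy.spatial.transform import Rotation as Ro
s=telemetry.read_state();q=np.array(s["eef_rot"]);R=Ro.from_quat(q[[1,2,3,0]]).as_matrix()
print("t",round(s["time_s"],2),"pos",np.round(s["ee_pos"],4),"yaw",round(np.degrees(np.arctan2(R[1,1],R[0,1]))-90,2),"tilt",round(np.degrees(np.arccos(-R[2,2])),2),"F",np.round(s["contact_force"],1),"w",round(s["grip_width"],4))
if len(sys.argv)>3:
    T=np.array(list(map(float,sys.argv[1:4])));print("tool delta mm",np.round(R.T@(T-s["ee_pos"])*1000,1))
    if len(sys.argv)>4:
        y=np.radians(float(sys.argv[4]));D=T-s["ee_pos"]
        X=np.array([-np.cos(y),-np.sin(y)]);Y=np.array([-np.sin(y),np.cos(y)])
        print("spin",np.round(np.degrees(np.arctan2(R[1,1],R[0,1]))-90-float(sys.argv[4]),2),"delta after spin",np.round([X@D[:2]*1000,Y@D[:2]*1000,-D[2]*1000],1))
E
python3 st.py .527 -.278 .244
```

```text
t 1.63 pos [ 0.3347 -0.4707  0.2454] yaw -21.89 tilt 0.02 F [ 0.8  0.1 -0.3] w 0.0855
tool delta mm [-106.6  250.5    1.4]
```

Request:
send_rows:
  motion:
    - {"hand": 0, "delta_pos": [-15.2, 35.8, 0], "spin": 0}
    - {"hand": 0, "delta_pos": [-15.2, 35.8, 0], "spin": 0}
    - {"hand": 0, "delta_pos": [-15.2, 35.8, 0], "spin": 0}
    - {"hand": 0, "delta_pos": [-15.2, 35.8, 0], "spin": 0}
    - {"hand": 0, "delta_pos": [-15.2, 35.8, 0], "spin": 0}
    - {"hand": 0, "delta_pos": [-15.2, 35.8, 0], "spin": 0}
    - {"hand": 0, "delta_pos": [-15.2, 35.8, 0], "spin": 0}
    - {"hand": 0, "delta_pos": [0, 0, 30], "spin": 0}
    - {"hand": 0, "delta_pos": [0, 0, 30], "spin": 0}
    - {"hand": 0, "delta_pos": [0, 0, 10], "spin": 0}

```text
time_s: 2.47
ee_pos: [0.5242, -0.2769, 0.171]
eef_rot: [-0.004, 0.189, 0.982, 0.001]
contact_force: [-0.5, 0.1, -1.2]
grip_width: 0.0853
```

```bash
python3 st.py .527 -.278 .113
cat > pic.py <<'E'
import sys,cv2
from rig import viewer
for n in sys.argv[2:]:
    p=viewer.read_camera(n);f=p["frame"]
    f=f[90:310,80:440] if n=="top" else f[90:310,120:460]
    cv2.imwrite(f"pics/{n}{sys.argv[1]}.png",cv2.resize(f,None,fx=2.2,fy=2.2,interpolation=cv2.INTER_CUBIC))
E
python3 pic.py 1 scene
```

```text
t 2.47 pos [ 0.5242 -0.2769  0.171 ] yaw -21.79 tilt 0.43 F [-0.5  0.1 -1.2] w 0.0853
tool delta mm [-3.5 -0.  58. ]
```

View pics/scene1.png

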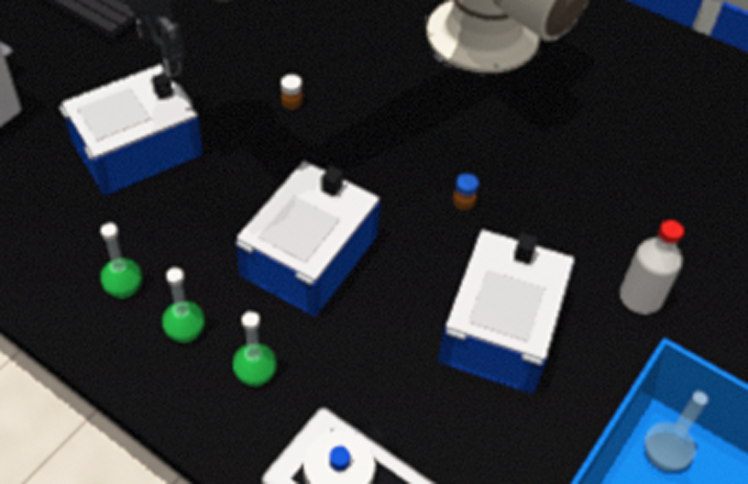

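The gripper is above handle 3 (crop (165,80)) and the bystanders are untouched. I'll descend and close.

Request:
send_rows:
  motion:
    - {"hand": 0, "delta_pos": [-1, 0, 20], "spin": 0}
    - {"hand": 0, "delta_pos": [0, 0, 20], "spin": 0}
    - {"hand": 0, "delta_pos": [0, 0, 10], "spin": 0}
    - {"hand": 0, "delta_pos": [0, 0, 8], "spin": 0}
    - {"hand": 0, "delta_pos": [0, 0, 0], "spin": 0}
    - {"hand": 0, "delta_pos": [0, 0, 0], "spin": 0}

```text
time_s: 3.02
ee_pos: [0.5273, -0.2796, 0.1181]
eef_rot: [0.001, 0.189, 0.982, -0.0]
contact_force: [0.9, 0.1, 0.2]
grip_width: 0.0852
```

```bash
python3 st.py .527 -.278 .113
```

```text
t 3.02 pos [ 0.5273 -0.2796  0.1181] yaw -21.83 tilt 0.07 F [0.9 0.1 0.2] w 0.0852
tool delta mm [0.9 1.4 5.1]
```

Request:
send_rows:
  motion:
    - {"hand": 0.3, "delta_pos": [0.5, 0.5, 5], "spin": 0}
    - {"hand": 1, "delta_pos": [0, 0, 0], "spin": 0}
    - {"hand": 1, "delta_pos": [0, 0, 0], "spin": 0}
    - {"hand": 1, "delta_pos": [0, 0, 0], "spin": 0}
    - {"hand": 1, "delta_pos": [0, 0, 0], "spin": 0}
    - {"hand": 1, "delta_pos": [0, 0, 0], "spin": 0}
    - {"hand": 1, "delta_pos": [0, 0, 0], "spin": 0}

```text
time_s: 3.6
ee_pos: [0.5275, -0.2766, 0.1132]
eef_rot: [0.001, 0.189, 0.982, 0.001]
contact_force: [1.6, 7.8, 3.6]
grip_width: 0.023
```

```bash
python3 st.py .527 -.278 .113
```

```text
t 3.6 pos [ 0.5275 -0.2766  0.1132] yaw -21.79 tilt 0.15 F [1.6 7.8 3.6] w 0.023
tool delta mm [-0.  -1.5  0.1]
```

Request:
send_rows:
  motion:
    - {"hand": 1, "delta_pos": [0, 1.5, -1.5], "spin": 0}
    - {"hand": 1, "delta_pos": [0, 0, -1.5], "spin": 0}
    - {"hand": 1, "delta_pos": [0, 0, -1.5], "spin": 0}
    - {"hand": 1, "delta_pos": [0, 0, 0], "spin": 0}

```text
time_s: 3.93
ee_pos: [0.5282, -0.2767, 0.1162]
eef_rot: [0.001, 0.189, 0.982, 0.0]
contact_force: [6.2, 1.0, -6.2]
grip_width: 0.0232
```

```bash
python3 st.py .527 -.278 .113
```

```text
t 3.93 pos [ 0.5282 -0.2767  0.1162] yaw -21.81 tilt 0.11 F [ 6.2  1.  -6.2] w 0.0232
tool delta mm [ 0.7 -1.7  3.2]
```

Request:
send_rows:
  motion:
    - {"hand": 1, "delta_pos": [0, 0, -2], "spin": 0}
    - {"hand": 1, "delta_pos": [-1, 0, -2], "spin": 0}
    - {"hand": 1, "delta_pos": [0, 0, 0], "spin": 0}

```text
time_s: 4.18
ee_pos: [0.529, -0.277, 0.1196]
eef_rot: [0.0, 0.189, 0.982, 0.001]
contact_force: [6.2, -0.3, -8.2]
grip_width: 0.0229
```

```bash
python3 st.py .527 -.278 .113
```

```text
t 4.18 pos [ 0.529  -0.277   0.1196] yaw -21.82 tilt 0.08 F [ 6.2 -0.3 -8.2] w 0.0229
tool delta mm [ 1.5 -1.7  6.6]
```

Lid 3 is coming up (6 mm at 8 N). I'll continue along the arc.

Request:
send_rows:
  motion:
    - {"hand": 1, "delta_pos": [-2, 0, -4], "spin": 0}
    - {"hand": 1, "delta_pos": [-1.5, 0, -4], "spin": 0}
    - {"hand": 1, "delta_pos": [-1.5, 0, -4], "spin": 0}
    - {"hand": 1, "delta_pos": [-1.5, 0, -4], "spin": 0}
    - {"hand": 1, "delta_pos": [-1.5, 0, -4], "spin": 0}
    - {"hand": 1, "delta_pos": [-1.5, 0, -4], "spin": 0}
    - {"hand": 1, "delta_pos": [-1.5, 0, -4], "spin": 0}
    - {"hand": 1, "delta_pos": [-1.5, 0, -4], "spin": 0}
    - {"hand": 1, "delta_pos": [0, 0, 0], "spin": 0}

```text
time_s: 4.93
ee_pos: [0.541, -0.2818, 0.1523]
eef_rot: [0.001, 0.189, 0.982, 0.0]
contact_force: [6.1, 1.4, -8.6]
grip_width: 0.0231
```

```bash
python3 st.py .527 -.278 .113; python3 pic.py 2 scene
```

```text
t 4.93 pos [ 0.541  -0.2818  0.1523] yaw -21.82 tilt 0.13 F [ 6.1  1.4 -8.6] w 0.0231
tool delta mm [14.5 -1.7 39.3]
```

View pics/scene2.png

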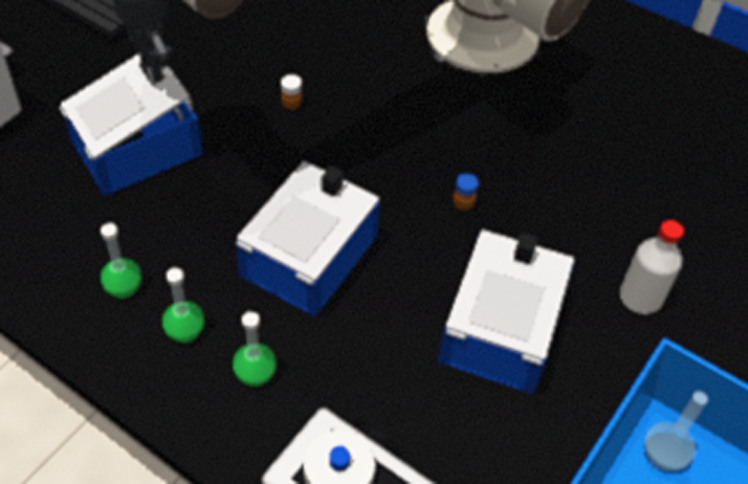

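Lid 3 is open by about 39 mm (crop (125,100)), so its catch should be freed. Next I push it down the same arc, slowly over the last part.

Request:
send_rows:
  motion:
    - {"hand": 1, "delta_pos": [1.5, 0, 4], "spin": 0}
    - {"hand": 1, "delta_pos": [1.5, 0, 4], "spin": 0}
    - {"hand": 1, "delta_pos": [1.5, 0, 4], "spin": 0}
    - {"hand": 1, "delta_pos": [1.5, 0, 4], "spin": 0}
    - {"hand": 1, "delta_pos": [1.5, 0, 4], "spin": 0}
    - {"hand": 1, "delta_pos": [1.2, 0, 4], "spin": 0}
    - {"hand": 1, "delta_pos": [0.3, 0, 1.3], "spin": 0}
    - {"hand": 1, "delta_pos": [0.3, 0, 1.3], "spin": 0}
    - {"hand": 1, "delta_pos": [0.3, 0, 1.3], "spin": 0}
    - {"hand": 1, "delta_pos": [0.3, 0, 1.3], "spin": 0}

```text
time_s: 5.82
ee_pos: [0.5305, -0.2777, 0.1264]
eef_rot: [0.001, 0.189, 0.982, 0.0]
contact_force: [-4.9, 9.6, 13.6]
grip_width: 0.0228
```

Request:
send_rows:
  motion:
    - {"hand": 1, "delta_pos": [0.3, 0, 1.3], "spin": 0}
    - {"hand": 1, "delta_pos": [0.3, 0, 1.3], "spin": 0}
    - {"hand": 1, "delta_pos": [0.3, 0, 1.3], "spin": 0}
    - {"hand": 1, "delta_pos": [0.3, 0, 1.3], "spin": 0}
    - {"hand": 1, "delta_pos": [0.3, 0, 1.3], "spin": 0}
    - {"hand": 1, "delta_pos": [0.3, 0, 1.3], "spin": 0}

```text
time_s: 6.32
ee_pos: [0.5288, -0.277, 0.1198]
eef_rot: [0.001, 0.189, 0.982, 0.0]
contact_force: [-5.1, 10.1, 15.2]
grip_width: 0.023
```

```bash
python3 st.py .527 -.278 .113
```

```text
t 6.32 pos [ 0.5288 -0.277   0.1198] yaw -21.76 tilt 0.11 F [-5.1 10.1 15.2] w 0.023
tool delta mm [ 1.3 -1.6  6.8]
```

Request:
send_rows:
  motion:
    - {"hand": 1, "delta_pos": [0.2, 0, 1.3], "spin": 0}
    - {"hand": 1, "delta_pos": [0.2, 0, 1.3], "spin": 0}
    - {"hand": 1, "delta_pos": [0.2, 0, 1.3], "spin": 0}
    - {"hand": 1, "delta_pos": [0.2, 0, 1.3], "spin": 0}
    - {"hand": 1, "delta_pos": [0.2, 0, 1.3], "spin": 0}
  squeeze: 80

```text
time_s: 6.73
ee_pos: [0.5274, -0.2765, 0.1134]
eef_rot: [0.0, 0.189, 0.982, 0.0]
contact_force: [-9.2, 12.7, 24.2]
grip_width: 0.0228
```

Request:
send_rows:
  motion:
    - {"hand": 1, "delta_pos": [0.2, 0, 1.3], "spin": 0}
    - {"hand": 1, "delta_pos": [0, 0, 1], "spin": 0}
    - {"hand": 1, "delta_pos": [0, 0, 0], "spin": 0}

```text
time_s: 6.98
ee_pos: [0.5274, -0.2765, 0.1134]
eef_rot: [0.001, 0.189, 0.982, -0.0]
contact_force: [-10.3, 14.2, 27.3]
grip_width: 0.023
```

Lid 3 is home at z=0.1134. I'll verify it with a tug.

Request:
send_rows:
  motion:
    - {"hand": 1, "delta_pos": [0, 1.5, -2], "spin": 0}
    - {"hand": 1, "delta_pos": [0, 1, -2], "spin": 0}
    - {"hand": 1, "delta_pos": [0, 0, -2], "spin": 0}
    - {"hand": 1, "delta_pos": [0, 0, 0], "spin": 0}

```text
time_s: 7.32
ee_pos: [0.5275, -0.2762, 0.1137]
eef_rot: [-0.0, 0.19, 0.982, -0.001]
contact_force: [-3.3, -3.2, 1.4]
grip_width: 0.023
```

Request:
send_rows:
  motion:
    - {"hand": 1, "delta_pos": [0, 0, -1.5], "spin": 0}
    - {"hand": 1, "delta_pos": [0, 0, 0], "spin": 0}

```text
time_s: 7.48
ee_pos: [0.5275, -0.2761, 0.1139]
eef_rot: [-0.001, 0.19, 0.982, -0.001]
contact_force: [-2.0, -6.1, -5.1]
grip_width: 0.0228
```

Request:
send_rows:
  motion:
    - {"hand": 1, "delta_pos": [0, -0.7, -1.5], "spin": 0}
    - {"hand": 1, "delta_pos": [0, 0, -1], "spin": 0}
    - {"hand": 1, "delta_pos": [0, 0, 0], "spin": 0}

```text
time_s: 7.73
ee_pos: [0.5276, -0.2762, 0.1145]
eef_rot: [-0.001, 0.19, 0.982, 0.0]
contact_force: [1.6, -6.2, -13.8]
grip_width: 0.0229
```

Lid 3 is caught: 14 N gives only 1.1 mm. I'll release and go to case 2.

Request:
send_rows:
  motion:
    - {"hand": 1, "delta_pos": [0, -0.8, 2], "spin": 0}
    - {"hand": 0, "delta_pos": [0, 0, 1], "spin": 0}
    - {"hand": 0, "delta_pos": [0, 0, 0], "spin": 0}
    - {"hand": 0, "delta_pos": [0, 0, 0], "spin": 0}
    - {"hand": 0, "delta_pos": [0, 0, 0], "spin": 0}
    - {"hand": 0, "delta_pos": [0, 0, -10], "spin": 0}
    - {"hand": 0, "delta_pos": [0, 0, -25], "spin": 0}
    - {"hand": 0, "delta_pos": [0, 0, -35], "spin": 0}
    - {"hand": 0, "delta_pos": [0, 0, 0], "spin": 0}

```text
time_s: 8.48
ee_pos: [0.532, -0.278, 0.1926]
eef_rot: [0.007, 0.188, 0.982, -0.002]
contact_force: [0.6, 0.4, 1.3]
grip_width: 0.0853
```

```bash
python3 st.py .5235 .0495 .18 4.5
```

```text
t 8.48 pos [ 0.532  -0.278   0.1926] yaw -21.71 tilt 0.84 F [0.6 0.4 1.3] w 0.0853
tool delta mm [129.2 301.2  10.5]
spin -26.21 delta after spin [-17.3 327.2  12.6]
```

Request:
send_rows:
  motion:
    - {"hand": 0, "delta_pos": [0, 0, 0], "spin": -6.55}
    - {"hand": 0, "delta_pos": [0, 0, 0], "spin": -6.55}
    - {"hand": 0, "delta_pos": [0, 0, 0], "spin": -6.55}
    - {"hand": 0, "delta_pos": [0, 0, 0], "spin": -6.55}
    - {"hand": 0, "delta_pos": [-2.2, 36.3, 0], "spin": 0}
    - {"hand": 0, "delta_pos": [-2.2, 36.3, 0], "spin": 0}
    - {"hand": 0, "delta_pos": [-2.2, 36.3, 0], "spin": 0}
    - {"hand": 0, "delta_pos": [-2.2, 36.3, 0], "spin": 0}
    - {"hand": 0, "delta_pos": [-2.2, 36.3, 0], "spin": 0}
    - {"hand": 0, "delta_pos": [-2.2, 36.3, 0], "spin": 0}

```text
time_s: 9.32
ee_pos: [0.5247, -0.0565, 0.1854]
eef_rot: [0.001, -0.038, 0.999, 0.0]
contact_force: [1.4, -0.9, -0.9]
grip_width: 0.0852
```

Request:
send_rows:
  motion:
    - {"hand": 0, "delta_pos": [-2.2, 36.3, 0], "spin": 0}
    - {"hand": 0, "delta_pos": [-2.2, 36.3, 0], "spin": 0}
    - {"hand": 0, "delta_pos": [-2.2, 36.3, 0], "spin": 0}
    - {"hand": 0, "delta_pos": [0, 0, 10], "spin": 0}
    - {"hand": 0, "delta_pos": [0, 0, 0], "spin": 0}
    - {"hand": 0, "delta_pos": [0, 0, 0], "spin": 0}

```text
time_s: 9.82
ee_pos: [0.5226, 0.0509, 0.1743]
eef_rot: [-0.0, -0.039, 0.999, -0.0]
contact_force: [-0.3, -0.3, -0.0]
grip_width: 0.0852
```

```bash
python3 st.py .5235 .0495 .113 4.5
```

```text
t 9.82 pos [0.5226 0.0509 0.1743] yaw 4.42 tilt 0.03 F [-0.3 -0.3 -0. ] w 0.0852
tool delta mm [-0.8 -1.5 61.3]
spin -0.08 delta after spin [-0.8 -1.5 61.3]
```

Request:
send_rows:
  motion:
    - {"hand": 0, "delta_pos": [-0.8, -0.5, 20], "spin": 0}
    - {"hand": 0, "delta_pos": [0, 0, 20], "spin": 0}
    - {"hand": 0, "delta_pos": [0, 0, 12], "spin": 0}
    - {"hand": 0, "delta_pos": [0, 0, 6], "spin": 0}
    - {"hand": 0.3, "delta_pos": [0, 0, 3.3], "spin": 0}
    - {"hand": 0.6, "delta_pos": [0, 0, 0], "spin": 0}
    - {"hand": 1, "delta_pos": [0, 0, 0], "spin": 0}
    - {"hand": 1, "delta_pos": [0, 0, 0], "spin": 0}
    - {"hand": 1, "delta_pos": [0, 0, 0], "spin": 0}
    - {"hand": 1, "delta_pos": [0, 0, 0], "spin": 0}

```text
time_s: 10.65
ee_pos: [0.5242, 0.0511, 0.1139]
eef_rot: [0.001, -0.039, 0.999, 0.0]
contact_force: [-2.0, 2.0, 3.6]
grip_width: 0.0228
```

Request:
send_rows:
  motion:
    - {"hand": 1, "delta_pos": [0, 0, 0], "spin": 0}
    - {"hand": 1, "delta_pos": [0, 0, 0], "spin": 0}

```text
time_s: 10.82
ee_pos: [0.5242, 0.0511, 0.1138]
eef_rot: [0.001, -0.039, 0.999, 0.0]
contact_force: [-3.0, 3.0, 6.2]
grip_width: 0.023
```

Gripped. Tug handle 2.

Request:
send_rows:
  motion:
    - {"hand": 1, "delta_pos": [0, 0.5, -1.5], "spin": 0}
    - {"hand": 1, "delta_pos": [0, 0, -1.5], "spin": 0}
    - {"hand": 1, "delta_pos": [0, 0, -1.5], "spin": 0}
    - {"hand": 1, "delta_pos": [0, 0, 0], "spin": 0}

```text
time_s: 11.15
ee_pos: [0.5242, 0.0512, 0.1144]
eef_rot: [0.0, -0.038, 0.999, 0.0]
contact_force: [8.6, 0.3, -17.5]
grip_width: 0.0229
```

Request:
send_rows:
  motion:
    - {"hand": 1, "delta_pos": [0, 0, -1.5], "spin": 0}
    - {"hand": 1, "delta_pos": [0, 0, -1], "spin": 0}
    - {"hand": 1, "delta_pos": [0, 0, 0], "spin": 0}

```text
time_s: 11.4
ee_pos: [0.5243, 0.0511, 0.1151]
eef_rot: [-0.0, -0.038, 0.999, 0.0]
contact_force: [12.9, -0.2, -27.7]
grip_width: 0.0228
```

Lid 2 is caught: 28 N gives 1.3 mm. I'll relax, release and go to case 1.

Request:
send_rows:
  motion:
    - {"hand": 1, "delta_pos": [0, 0, 3], "spin": 0}
    - {"hand": 1, "delta_pos": [0, 0, 2.5], "spin": 0}
    - {"hand": 0, "delta_pos": [0, 0, 0], "spin": 0}
    - {"hand": 0, "delta_pos": [0, 0, 0], "spin": 0}
    - {"hand": 0, "delta_pos": [0, 0, 0], "spin": 0}
    - {"hand": 0, "delta_pos": [0, 0, 0], "spin": 0}
    - {"hand": 0, "delta_pos": [0, 0, -10], "spin": 0}
    - {"hand": 0, "delta_pos": [0, 0, -25], "spin": 0}
    - {"hand": 0, "delta_pos": [0, 0, -35], "spin": 0}
    - {"hand": 0, "delta_pos": [0, 0, 0], "spin": 0}

```text
time_s: 12.23
ee_pos: [0.5276, 0.0517, 0.1917]
eef_rot: [0.007, -0.039, 0.999, 0.001]
contact_force: [0.4, -0.6, 2.0]
grip_width: 0.0854
```

Request:
send_rows:
  motion:
    - {"hand": 0, "delta_pos": [0, 0, 0], "spin": -5.6}
    - {"hand": 0, "delta_pos": [0, 0, 0], "spin": -5.6}
    - {"hand": 0, "delta_pos": [0, 0, 0], "spin": 0}

```text
time_s: 12.48
ee_pos: [0.5238, 0.051, 0.1854]
eef_rot: [0.001, -0.136, 0.991, 0.0]
contact_force: [1.0, 0.1, -0.6]
grip_width: 0.0853
```

```bash
python3 st.py .4615 .328 .18 15.7
```

```text
t 12.48 pos [0.5238 0.051  0.1854] yaw 15.66 tilt 0.11 F [ 1.   0.1 -0.6] w 0.0853
tool delta mm [-14.8 283.6   5.5]
spin -0.04 delta after spin [-15.  283.6   5.4]
```

Request:
send_rows:
  motion:
    - {"hand": 0, "delta_pos": [-1.9, 35.4, 0], "spin": 0}
    - {"hand": 0, "delta_pos": [-1.9, 35.4, 0], "spin": 0}
    - {"hand": 0, "delta_pos": [-1.9, 35.4, 0], "spin": 0}
    - {"hand": 0, "delta_pos": [-1.9, 35.4, 0], "spin": 0}
    - {"hand": 0, "delta_pos": [-1.9, 35.4, 0], "spin": 0}
    - {"hand": 0, "delta_pos": [-1.9, 35.4, 0], "spin": 0}
    - {"hand": 0, "delta_pos": [-1.9, 35.4, 0], "spin": 0}
    - {"hand": 0, "delta_pos": [-1.9, 35.4, 0], "spin": 0}
    - {"hand": 0, "delta_pos": [0, 0, 10], "spin": 0}
    - {"hand": 0, "delta_pos": [0, 0, 0], "spin": 0}

```text
time_s: 13.32
ee_pos: [0.461, 0.3289, 0.1728]
eef_rot: [-0.001, -0.136, 0.991, -0.001]
contact_force: [-0.2, -1.2, -0.7]
grip_width: 0.0855
```

```bash
python3 st.py .4615 .328 .1135 15.7
```

```text
t 13.32 pos [0.461  0.3289 0.1728] yaw 15.59 tilt 0.16 F [-0.2 -1.2 -0.7] w 0.0855
tool delta mm [-0.4 -1.  59.3]
spin -0.11 delta after spin [-0.3 -1.  59.3]
```

Request:
send_rows:
  motion:
    - {"hand": 0, "delta_pos": [-0.4, -0.5, 20], "spin": 0}
    - {"hand": 0, "delta_pos": [0, 0, 20], "spin": 0}
    - {"hand": 0, "delta_pos": [0, 0, 12], "spin": 0}
    - {"hand": 0, "delta_pos": [0, 0, 6], "spin": 0}
    - {"hand": 0.3, "delta_pos": [0, 0, 3.5], "spin": 0}
    - {"hand": 0.6, "delta_pos": [0, 0, 0], "spin": 0}
    - {"hand": 1, "delta_pos": [0, 0, 0], "spin": 0}
    - {"hand": 1, "delta_pos": [0, 0, 0], "spin": 0}
    - {"hand": 1, "delta_pos": [0, 0, 0], "spin": 0}
    - {"hand": 1, "delta_pos": [0, 0, 0], "spin": 0}

```text
time_s: 14.15
ee_pos: [0.4626, 0.3308, 0.1144]
eef_rot: [0.001, -0.136, 0.991, 0.003]
contact_force: [-7.5, 8.5, 2.9]
grip_width: 0.0229
```

Request:
send_rows:
  motion:
    - {"hand": 1, "delta_pos": [0, 0, 0], "spin": 0}
    - {"hand": 1, "delta_pos": [0, 0, 0], "spin": 0}

```text
time_s: 14.32
ee_pos: [0.4625, 0.3308, 0.1144]
eef_rot: [0.001, -0.136, 0.991, 0.003]
contact_force: [-6.9, 7.5, 2.1]
grip_width: 0.0228
```

Request:
send_rows:
  motion:
    - {"hand": 1, "delta_pos": [0, 0, -1.5], "spin": 0}
    - {"hand": 1, "delta_pos": [0, 0, -1.5], "spin": 0}
    - {"hand": 1, "delta_pos": [0, 0, -1.5], "spin": 0}
    - {"hand": 1, "delta_pos": [0, 0, 0], "spin": 0}

```text
time_s: 14.65
ee_pos: [0.4632, 0.331, 0.1174]
eef_rot: [0.002, -0.136, 0.991, 0.003]
contact_force: [-0.0, 9.1, -6.6]
grip_width: 0.023
```

Lid 1 also comes up (3 mm at about 7 N). I'll continue raising it.

Request:
send_rows:
  motion:
    - {"hand": 1, "delta_pos": [-1, 1.5, -4], "spin": 0}
    - {"hand": 1, "delta_pos": [-1.5, 0, -4], "spin": 0}
    - {"hand": 1, "delta_pos": [-1.5, 0, -4], "spin": 0}
    - {"hand": 1, "delta_pos": [-1.5, 0, -4], "spin": 0}
    - {"hand": 1, "delta_pos": [-1.5, 0, -4], "spin": 0}
    - {"hand": 1, "delta_pos": [-1.5, 0, -4], "spin": 0}
    - {"hand": 1, "delta_pos": [-1.5, 0, -4], "spin": 0}
    - {"hand": 1, "delta_pos": [-1.5, 0, -4], "spin": 0}
    - {"hand": 1, "delta_pos": [-1.5, 0, -4], "spin": 0}
    - {"hand": 1, "delta_pos": [0, 0, 0], "spin": 0}

```text
time_s: 15.48
ee_pos: [0.4767, 0.3349, 0.1529]
eef_rot: [0.002, -0.136, 0.991, 0.002]
contact_force: [7.0, 6.1, -11.4]
grip_width: 0.0227
```

```bash
python3 pic.py 3 scene
```

```text
(no output)
```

View pics/scene3.png

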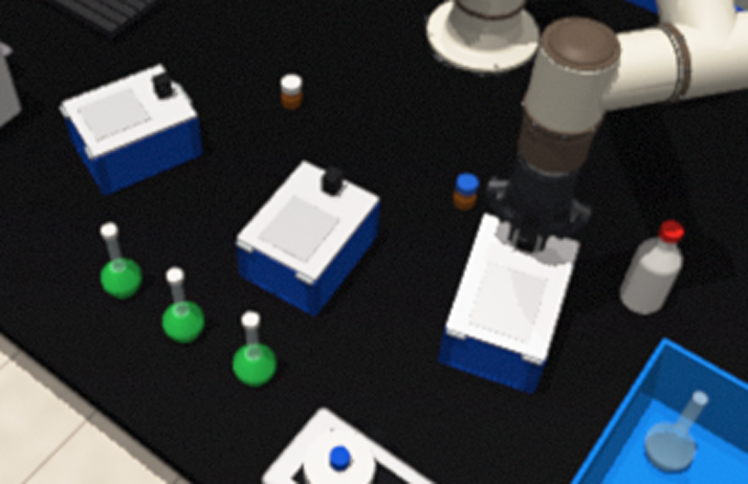

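Lid 1 is raised about 38 mm (crop (510,270)), lid 3 sits level, and the bystanders have not moved. Next I push lid 1 down.

Request:
send_rows:
  motion:
    - {"hand": 1, "delta_pos": [1.5, 0, 4], "spin": 0}
    - {"hand": 1, "delta_pos": [1.5, 0, 4], "spin": 0}
    - {"hand": 1, "delta_pos": [1.5, 0, 4], "spin": 0}
    - {"hand": 1, "delta_pos": [1.5, 0, 4], "spin": 0}
    - {"hand": 1, "delta_pos": [1.5, 0, 4], "spin": 0}
    - {"hand": 1, "delta_pos": [1.2, 0, 4], "spin": 0}
    - {"hand": 1, "delta_pos": [0.3, 0, 1.3], "spin": 0}
    - {"hand": 1, "delta_pos": [0.3, 0, 1.3], "spin": 0}
    - {"hand": 1, "delta_pos": [0.3, 0, 1.3], "spin": 0}
    - {"hand": 1, "delta_pos": [0.3, 0, 1.3], "spin": 0}

```text
time_s: 16.37
ee_pos: [0.4652, 0.3316, 0.1271]
eef_rot: [0.002, -0.136, 0.991, 0.002]
contact_force: [-10.4, 3.1, 16.4]
grip_width: 0.0232
```

Request:
send_rows:
  motion:
    - {"hand": 1, "delta_pos": [0.3, 0, 1.3], "spin": 0}
    - {"hand": 1, "delta_pos": [0.3, 0, 1.3], "spin": 0}
    - {"hand": 1, "delta_pos": [0.3, 0, 1.3], "spin": 0}
    - {"hand": 1, "delta_pos": [0.3, 0, 1.3], "spin": 0}
    - {"hand": 1, "delta_pos": [0.3, 0, 1.3], "spin": 0}
    - {"hand": 1, "delta_pos": [0.3, 0, 1.3], "spin": 0}

```text
time_s: 16.87
ee_pos: [0.4632, 0.331, 0.1198]
eef_rot: [0.001, -0.136, 0.991, 0.002]
contact_force: [-9.8, 3.4, 12.1]
grip_width: 0.0226
```

Request:
send_rows:
  motion:
    - {"hand": 1, "delta_pos": [0.2, 0, 1.3], "spin": 0}
    - {"hand": 1, "delta_pos": [0.2, 0, 1.3], "spin": 0}
    - {"hand": 1, "delta_pos": [0.2, 0, 1.3], "spin": 0}
    - {"hand": 1, "delta_pos": [0.2, 0, 1.3], "spin": 0}

```text
time_s: 17.2
ee_pos: [0.462, 0.3307, 0.1146]
eef_rot: [0.001, -0.136, 0.991, 0.001]
contact_force: [-14.3, 2.8, 24.6]
grip_width: 0.0229
```

Request:
send_rows:
  motion:
    - {"hand": 1, "delta_pos": [0, 0, 1.3], "spin": 0}
    - {"hand": 1, "delta_pos": [0, 0, 1], "spin": 0}
    - {"hand": 1, "delta_pos": [0, 0, 0.5], "spin": 0}
    - {"hand": 1, "delta_pos": [0, 0, 0], "spin": 0}

```text
time_s: 17.53
ee_pos: [0.462, 0.3307, 0.1145]
eef_rot: [0.001, -0.137, 0.991, 0.002]
contact_force: [-17.5, 1.5, 31.2]
grip_width: 0.0229
```

Request:
send_rows:
  motion:
    - {"hand": 1, "delta_pos": [-1, 0, -2], "spin": 0}
    - {"hand": 1, "delta_pos": [-1, 0, -2], "spin": 0}
    - {"hand": 1, "delta_pos": [0, 0, -2], "spin": 0}
    - {"hand": 1, "delta_pos": [0, 0, -2], "spin": 0}
    - {"hand": 1, "delta_pos": [0, 0, 0], "spin": 0}

```text
time_s: 17.95
ee_pos: [0.462, 0.3306, 0.1151]
eef_rot: [-0.002, -0.135, 0.991, 0.001]
contact_force: [-9.1, 8.2, -2.1]
grip_width: 0.0229
```

Request:
send_rows:
  motion:
    - {"hand": 1, "delta_pos": [-1, 0.7, -2], "spin": 0}
    - {"hand": 1, "delta_pos": [0, 0, -2], "spin": 0}
    - {"hand": 1, "delta_pos": [0, 0, 0], "spin": 0}

```text
time_s: 18.2
ee_pos: [0.4621, 0.3306, 0.1159]
eef_rot: [-0.003, -0.135, 0.991, 0.0]
contact_force: [-4.2, 8.8, -15.1]
grip_width: 0.0225
```

Lid 1 is caught: 15 N gives 1.4 mm. I'll release and retreat.

Request:
send_rows:
  motion:
    - {"hand": 1, "delta_pos": [0, 0.5, 2], "spin": 0}
    - {"hand": 1, "delta_pos": [0, 0, 1.5], "spin": 0}
    - {"hand": 0, "delta_pos": [0, 0, 0], "spin": 0}
    - {"hand": 0, "delta_pos": [0, 0, 0], "spin": 0}
    - {"hand": 0, "delta_pos": [0, 0, 0], "spin": 0}
    - {"hand": 0, "delta_pos": [0, 0, 0], "spin": 0}
    - {"hand": 0, "delta_pos": [0, 0, -10], "spin": 0}
    - {"hand": 0, "delta_pos": [0, 0, -30], "spin": 0}
    - {"hand": 0, "delta_pos": [0, 0, -35], "spin": 0}
    - {"hand": 0, "delta_pos": [0, 0, -35], "spin": 0}

```text
time_s: 19.03
ee_pos: [0.4654, 0.3303, 0.2285]
eef_rot: [-0.0, -0.135, 0.991, -0.001]
contact_force: [0.6, 1.0, 0.4]
grip_width: 0.0854
```

Request:
send_rows:
  motion:
    - {"hand": 0, "delta_pos": [0, -35, 0], "spin": 0}
    - {"hand": 0, "delta_pos": [0, -35, 0], "spin": 0}
    - {"hand": 0, "delta_pos": [0, -35, 0], "spin": 0}
    - {"hand": 0, "delta_pos": [0, -35, 0], "spin": 0}
    - {"hand": 0, "delta_pos": [0, 0, 0], "spin": 0}
    - {"hand": 0, "delta_pos": [0, 0, 0], "spin": 0}

```text
time_s: 19.53
ee_pos: [0.5035, 0.1943, 0.2278]
eef_rot: [0.001, -0.134, 0.991, 0.0]
contact_force: [-0.3, -0.3, 0.6]
grip_width: 0.0854
```

```bash
python3 st.py; python3 pic.py 4 scene top
```

```text
t 19.53 pos [0.5035 0.1943 0.2278] yaw 15.37 tilt 0.07 F [-0.3 -0.3  0.6] w 0.0854
```

View pics/scene4.png

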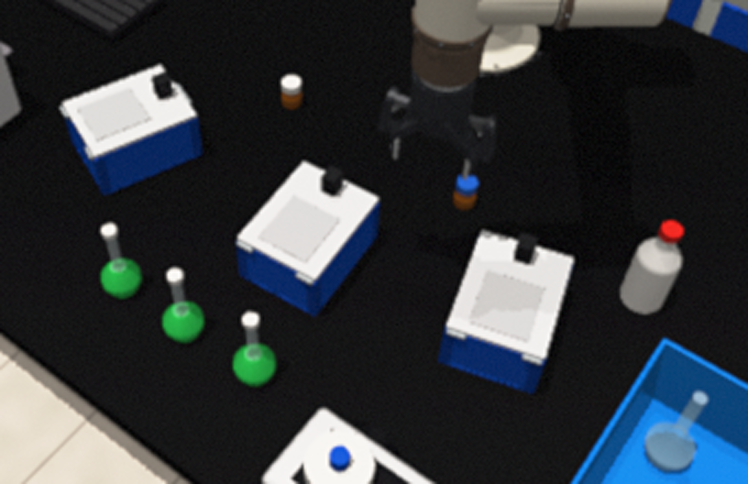

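View pics/top4.png

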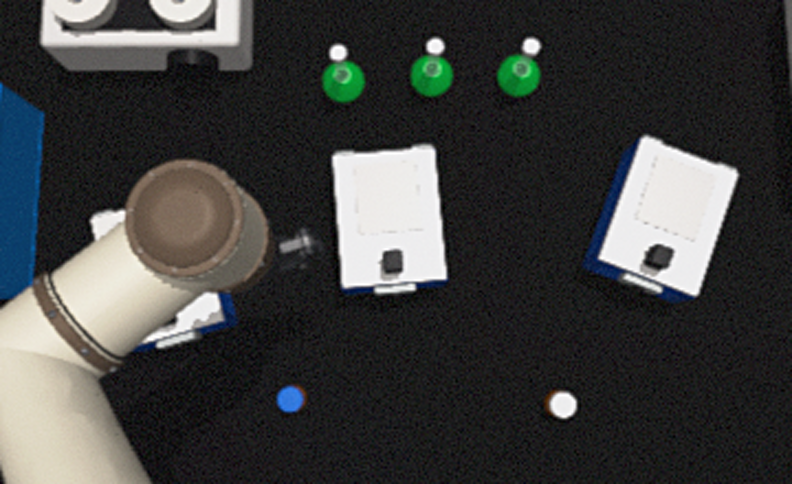

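All three lids are level in the scene view. The flasks, jars and bottle are at the same pixels as at the start (jars at top crop (290,399) and (562,404)), and the gripper is in free air with zero force.

```bash
python3 -c "
from rig import hand_in
print(hand_in())"
```

```text
the job is handed in; nothing more can be done
None
```

All three lids are shut, and each one held when I tugged it at the end. I handed the job in at about 19.5 s of the 67 s allowed; it reports no verdict.

| Lid | First tug | What I did | Check tug |
|---|---|---|---|
| 1 | came up at about 7 N | raised about 38 mm, pushed down slowly until home | 1.4 mm at 15 N |
| 2 | held | nothing more needed | 1.3 mm at 28 N (the first tug) |
| 3 | came up at about 8 N | raised about 39 mm, pushed down slowly until home | 1.1 mm at 14 N |

- **Final pictures:** the lids looked level and the bystanders appeared where they started. I compared them by eye and did not re-measure. In the last top view the arm hid part of case 1 and all of the wash bottle, so I checked those in the scene view only.
- **Robot clear:** the gripper was open in free air, with under 1 N on it.
- **Limits of the checks:** lids 1 and 3 were re-tugged at 14–15 N rather than the full 20 N. The snap itself was judged from force and position, not seen.

No check failed or disagreed.

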